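Hook the cassette tool out from under the wire rack

ROBOT

A 7-joint arm with a two-finger parallel gripper is mounted at the origin on the work surface. World frame = base frame: x ahead of the robot, y to its left, z up, the work surface at z = 0. Lengths are in m, angles in rad, forces in N, time in s.
With the tool pointing down it reaches from about 0.425 to 0.925 m from the base axis. Payload 6.8 kg.
Tool frame: the origin (TCP) lies on the mounting face of the last link; the fingertips stand 173 mm ahead of it and the grasp point (between the pads) lies 155 mm ahead of it; z points along the fingers, y is the line along which they close (so a half turn about z gives the same grasp; the last joint's range is limited). The gripper opens to 85 mm and grips with 20 to 120 N. Pads are 22 mm wide; open, the fingers measure 114 mm over their backs; the gripper's body (76 mm by 85 mm) begins 54 mm behind the grasp point. The pads swing forward as they close: fully open they stand 13 mm farther back than shut.
Start: joints at [-1.216, 0.477, 0.022, 1.555, -0.011, 1.109, -0.083], TCP at [0.301, 0.604, 0.405] pointing down, gripper open.
Joint ranges: [-2.96, 2.96], [-0.34, 2.1], [-1.41, 1.46], [0.24, 2.44], [-1.37, 4.51], [0.17, 1.92], [-2.96, 2.96]. Speed limits (rad/s): [2.39, 2.39, 3.14, 3.14, 3.14, 3.14, 3.14].

INTERFACE

Orientations are given as a unit quaternion [w, x, y, z].
In Python, from station import bot gives the robot as it stands. The module is installed in compiled form; this text tells all that it offers.
- The arm moves only by the shell command python3 -m pendant 'ROWS' [FORCE]. ROWS is JSON, a list of rows, each a list of 5 numbers: the finger opening in m, from 0 to 0.0854, then the shift along the tool's x, y, z in m, then the turn about the tool's z in degrees. In form: [[jaw, x, y, z, yaw], ...]. A call has 1 to 12 rows; each row shifts and turns the commanded pose from where the row before left it, along the tool's axes as they then stand; what a row does not reach is not made up. A row lasts 1/12 s, in which the tool goes at most 41.7 mm and 7.16 degrees, less where a joint would pass 70% of its speed; a pose out of reach is approached as far as the arm can. A call with a gripper value outside its range is refused whole. The fingers move at their own pace and stop on an object; FORCE is the grip in N (left out, the last holds). Time passes only in rows, so rows that do not move let the fingers close. It gives the time, the measured TCP pose, the force, the opening and the grip force at its end, in the units of the state.
- bot.get_obs(): the state, without advancing time (a new reading comes with each control period).
- bot.read_camera(name): name is "scene" or "top" or "wrist"; returns (picture, depth): 400x640x3 uint8, blue, green, red; 400x640 float32, m along the optical axis (not along the pixel's ray), 0 where there is no reading.
- bot.camera_model(name): a dict with "intrinsics" (3x3 intrinsics, pixels), "dist_coeffs" ([k1, k2, p1, p2, k3] as OpenCV has them; the pictures are not rectified), "R" (3x3) and "t" (3): a world point X has camera coordinates R X + t. Camera axes: x right, y down, z forward; pixel columns grow to the right and rows downward; lengths in m; the calibration is good to about 2 mm. A picture is of the moment at which its call begins: read the wrist's pose just before it. camera_model takes no time and is no camera call; for the wrist camera it gives the pose at the moment of the call.
- bot.hand_in(): hands the job in; it is judged then, once.
Trained networks look in the newest picture that a camera, given by its name, has taken for a name from the list of things; names that differ only in an ending like _2 or _b are one class to them, and where a whole thing is asked for, a point or a joint stands for the part that bears it (a point fixed in the world has none). Each returns a list of dicts, best first, with "score" (0 to 1); they miss things now and then, are a little off and sometimes report something else, mostly with a low value. They report only what shows in the picture. A call takes as long as a camera call. They do not tell look-alikes from the thing itself.
- bot.boxes_of(name, camera): "at" ([column, row] in pixels, amid what is visible of it).
- bot.trace(name, camera): "mask" (400x640 bool, what is visible of it) and "at" ([column, row] in pixels, amid what is visible of it).
- bot.pinpoint(name, camera): "at" ([column, row] in pixels: a listed point, or the origin of a listed thing).
The state is a dict: "t": time; "q": joint angles; "joint_vel": joint speeds; "joint_torque": joint torques, N m; "eef_pos": TCP position; "tool_rot": TCP orientation; "contact_force": force on the tool from outside, world axes, zero at the start; "torque": the same for the moment, N m; "gripper_width": opening from 0.0 (shut) to 1.0 (fully open); "grasp_force": force on a finger pad.
Only numpy, scipy, OpenCV 4.12 (cv2) and the standard library are available. Lean on these libraries where they do the work, as an engineer would, in place of code of your own. Each camera call takes 0.05 s, during which the arm holds its last target. There are 200 camera calls.

TASK

The stainless steel cassette tool stands under the low wire rack where a hand cannot get at it. Pick up the wooden-handled hook, draw the cassette tool out in front of the rack with it, and lay the hook back down on the shelf. Then pick up the cassette tool and set it down, upright, inside the aluminium tray; do not touch it with the fingers while it is under the rack and do not drop it in.

Things in the scene. Friction and masses are not known exactly. Their poses are not given: they have to be found in the camera images.
- lockring_center (a point): Cassette tool: round steel, upright on the shelf, body 30 mm across, 28 high, on it a toothed neck 25 mm across, 8 high, and a 4 mm pin; 40 high, 90 g. Point: on its axis 20 mm above its foot. A plain open steel ring (32 x 22) under the rack about 180 mm to its side is not wanted. Free: 90 mm to its right (rack -y), 50 mm behind it, and the shelf before the rack between hook and tray.
- hook_grip (a point): Centre of the hook's wooden handle, 14 mm above the shelf; x along it to the hooked end, away from the robot. Handle 110 long, 22 wide, 28 high. An 8 mm steel rod from its front, lying on the shelf, runs along y = 0 to x = 160 mm, turns sharply left (+y) and ends at x = 150, y = 50 (rod axis). A pulled part sits in that corner. 100 g, balances 20 mm ahead of the point. Lies right or left.
- rack: Low dark wire rack, fixed. Origin on the shelf at its front edge; x points in under it, away from the robot, y left along the edge. Spans y -210 to 220, x 0 to 203 mm; legs only at the corners, nothing on it; wires 55 to 61 mm above the shelf. The cassette tool starts 35 to 55 mm behind the front edge; a white rear light also lies farther back under it.
- tray: Shallow open square aluminium tray, fixed, empty, on the other side from the hook. Origin at the centre of its underside, x and y along its sides. 150 x 150 mm outside, 20 mm high, walls and floor 4 mm thick.
Not all that is in view belongs to the job. What is shaped like the part that bears lockring_center but orange or purple is not meant.

How it is judged:
On the way, in this order (a step that is already met when the one before it is completed fails the run):
1. the hook, touching the cassette tool, has drawn it out in front of the rack (centre at least 20 mm clear of the front edge) (x of lockring_center in the frame of rack below -0.02 m and contact force between hook and lockring above 0.03 N), for 0.04 s.
2. the cassette tool, still between the fingers, is down inside the tray (its foot within 15 mm of the tray's floor) (contact force between the fingers and lockring above 0.3 N and z of lockring_center in the frame of tray below 0.039 m and x of lockring_center in the frame of tray between -0.058 and 0.058 m and y of lockring_center in the frame of tray between -0.058 and 0.058 m), for 0.04 s.
At the end, for the whole second after the job is handed in: The cassette tool stands upright (within 10 degrees) and at rest on the floor of the tray, wholly inside its walls; the hook lies at rest on the shelf (middle of its handle less than 25 mm above it) (z of lockring_center in the frame of tray below 0.03 m and x of lockring_center in the frame of tray between -0.058 and 0.058 m and y of lockring_center in the frame of tray between -0.058 and 0.058 m and angle between lockring_center's own z axis and vertical below 0.17 rad and linear speed of each of lockring, hook below 0.02 m/s and height (world z) of hook_grip below 0.025 m); the robot touches nothing.
It fails at once if the fingers touch the cassette tool while its centre is still under the rack (x of lockring_center in the frame of rack above 0 m and contact force between the fingers and lockring above 0.3 N).
It also fails if it takes over 72 s, if anything falls off the work surface, if the arm or the gripper's body presses on something with over 40 N, if the wrist force passes 120 N, or if a joint passes its speed limit or range.

## Working session

There is one attempt and no reset: what is moved stays moved. The work goes in short steps, Python scripts to look and compute and a shell command to move; the robot and the scene stay as the last step left them, time stands still between calls to the robot, and variables do not carry over. Pictures are saved under pics/ and viewed, at most 14 in all, crops included, and the job is handed in when it is done.

```bash
mkdir -p pics; cat > h.py <<'E'
import numpy as np, cv2
from station import bot
from scipy.spatial.transform import Rotation as Rn
def shot(cam,name=None):
    p,d=bot.read_camera(cam)
    if name: cv2.imwrite(f'pics/{name}.png',p)
    return p,d,bot.camera_model(cam)
def rays(m,px):
    px=np.array(px,float).reshape(-1,1,2)
    n=cv2.undistortPoints(px,np.array(m['intrinsics']),np.array(m['dist_coeffs'])).reshape(-1,2)
    return np.c_[n,np.ones(len(n))]
def atz(m,px,z):
    R=np.array(m['R']);t=np.array(m['t']).ravel()
    D=rays(m,px)@R; C=-R.T@t
    return C+D*((z-C[2])/D[:,2])[:,None]
def atd(m,px,d):
    R=np.array(m['R']);t=np.array(m['t']).ravel()
    return (rays(m,px)*np.array(d).reshape(-1,1)-t)@R
def proj(m,X):
    r=cv2.Rodrigues(np.array(m['R']))[0]
    return cv2.projectPoints(np.array(X,float).reshape(-1,3),r,np.array(m['t']).ravel().astype(float),np.array(m['intrinsics']),np.array(m['dist_coeffs']))[0].reshape(-1,2)
E
python3 - <<'E'
from h import *
np.set_printoptions(precision=4,suppress=True)
o=bot.get_obs();print(o['t'],o['eef_pos'],o['tool_rot'],Rn.from_quat(np.roll(o['tool_rot'],-1)).as_matrix())
Z=dict(lockring_center=.02,hook_grip=.014,rack=0,tray=0)
for c in('top','scene'):
    p,d,m=shot(c,c)
    print(c,-np.array(m['R']).T@np.array(m['t']).ravel())
    for n,z in Z.items():
        print(n,[(np.round(r['at']),round(r['score'],2),atz(m,r['at'],z)[0]) for r in bot.pinpoint(n,c)[:4]],[(np.round(r['at']),round(r['score'],2)) for r in bot.boxes_of(n,c)[:4]])
E
```

```text
0.0 [0.3012 0.6038 0.4037] [-0.0001  0.2293  0.9734 -0.0009] [[-0.8948  0.4464 -0.0007]
 [ 0.4464  0.8948 -0.0017]
 [-0.0001 -0.0018 -1.    ]]
top [ 0.4305 -0.0052  1.4642]
lockring_center [(array([273., 159.]), 0.63, array([0.702 , 0.1705, 0.02  ])), (array([227., 143.]), 0.51, array([0.752 , 0.3107, 0.02  ])), (array([245., 188.]), 0.47, array([0.6156, 0.2556, 0.02  ]))] [(array([244., 185.]), 0.44)]
hook_grip [(array([441., 242.]), 0.88, array([ 0.4486, -0.3283,  0.014 ]))] [(array([440., 234.]), 0.81)]
rack [(array([321., 174.]), 0.87, array([0.659 , 0.0279, 0.    ]))] []
tray [] [(array([211., 246.]), 0.81)]
scene [1.0964 0.5741 0.6102]
lockring_center [(array([363., 314.]), 0.8, array([0.7572, 0.3056, 0.02  ])), (array([389., 267.]), 0.72, array([0.6255, 0.2591, 0.02  ])), (array([333., 261.]), 0.68, array([0.7049, 0.1645, 0.02  ]))] [(array([362., 313.]), 0.65), (array([334., 266.]), 0.59), (array([388., 269.]), 0.54)]
hook_grip [(array([290., 146.]), 0.83, array([ 0.4461, -0.3339,  0.014 ]))] [(array([283., 148.]), 0.58)]
rack [(array([311., 227.]), 0.73, array([0.6522, 0.0249, 0.    ]))] [(array([304., 237.]), 0.81)]
tray [(array([467., 255.]), 0.91, array([0.4423, 0.3485, 0.    ]))] [(array([466., 255.]), 0.73), (array([288., 149.]), 0.16)]
```

```bash
python3 - <<'E'
import cv2
t=cv2.imread('pics/top.png');s=cv2.imread('pics/scene.png')
cv2.imwrite('pics/topc.png',cv2.resize(t[110:310,170:490],(800,500),interpolation=3))
cv2.imwrite('pics/scenec.png',cv2.resize(s[100:350,220:540],(768,600),interpolation=3))
E
```

```text
(no output)
```

View pics/topc.png

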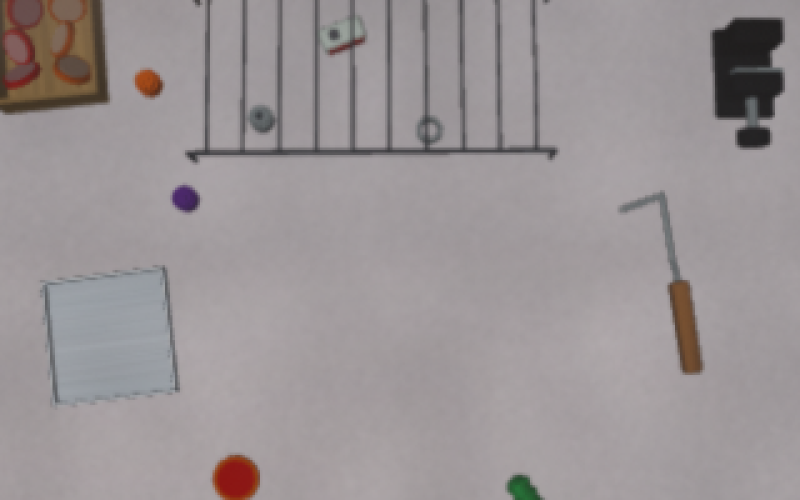

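View pics/scenec.png

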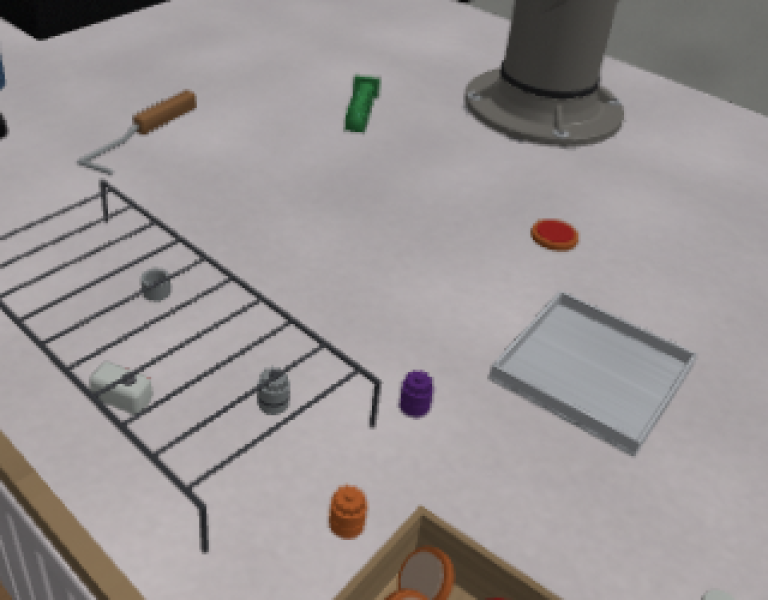

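Candidates (scene pixels): steel tool at (334,262) with body, neck and pin under the rack; plain open ring at (285,218); purple look-alike at (394,264) and orange look-alike at (365,313), both outside the rack. I choose (334,262), which is top pixel (274,157). The hook lies right at top (441,240) and the tray left at (215,244).

```bash
python3 - <<'E'
from h import *
np.set_printoptions(precision=4,suppress=True)
s=cv2.imread('pics/scene.png');t=cv2.imread('pics/top.png')
cv2.imwrite('pics/close.png',np.hstack([cv2.resize(s[232:292,300:364],(384,360),interpolation=2),cv2.resize(t[132:182,245:305],(384,360),interpolation=2)]))
m=bot.camera_model('top')
f=lambda c:np.array(c)/2.5+[170,110]
print('rack',atz(m,[f((190,153)),f((554,152))],.058))
print('hook corner,end,hf,hr',atz(m,[f((662,194)),f((622,210)),f((678,281)),f((692,373))],.01))
print('traycorners',atz(m,[f((44,284)),f((164,267)),f((178,391)),f((57,405))],.02))
p,d,m=shot('top')
for r in bot.trace('lockring_center','top')[:4]:
    y,x=np.where(r['mask']);print(r['at'],r['score'],len(x),atz(m,[np.mean(np.c_[x,y],0)],.03))
p,d,m=shot('scene')
for r in bot.trace('lockring_center','scene')[:4]:
    y,x=np.where(r['mask']);print(r['at'],r['score'],len(x))
    if abs(r['at'][0]-334)<12:
        P=atd(m,np.c_[x,y],d[y,x]);print(np.median(P,0),np.percentile(P,[5,95],axis=0))
        print(atz(m,[np.mean(np.c_[x,y],0)],.02))
E
```

```text
rack [[ 0.6588  0.2453  0.058 ]
 [ 0.6562 -0.18    0.058 ]]
hook corner,end,hf,hr [[ 0.6118 -0.3149  0.01  ]
 [ 0.5929 -0.266   0.01  ]
 [ 0.5071 -0.3307  0.01  ]
 [ 0.3979 -0.3441  0.01  ]]
traycorners [[0.5082 0.4264 0.02  ]
 [0.5279 0.2815 0.02  ]
 [0.3815 0.2631 0.02  ]
 [0.3649 0.4076 0.02  ]]
[245.2, 182.6] 0.49 81 [[0.6103 0.2553 0.03  ]]
[274.8, 159.7] 0.47 84 [[0.7056 0.1655 0.03  ]]
[360.8, 314.1] 0.86 280
[388.1, 267.0] 0.79 225
[333.2, 265.5] 0.53 205
[0.7128 0.1754 0.0252] [[0.6996 0.1598 0.004 ]
 [0.721  0.1818 0.0387]]
[[0.7097 0.1715 0.02  ]]
```

View pics/close.png

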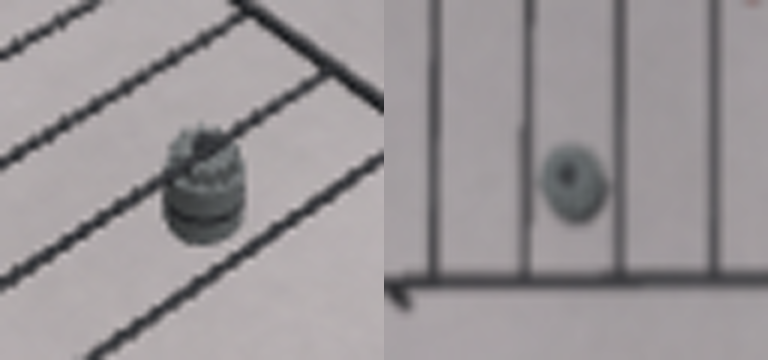

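The close crop confirms it: at (205,185) a grey toothed neck on a round body under the wires, neither the ring nor a coloured copy. I now move over the hook.

```bash
python3 -m pendant '[[0.06,0,0,0,-6.9],[0.06,0,0,0,-6.9],[0.06,0,0,0,-6.9],[0.06,0,0,0,-6.9],[0.06,0,0,0,-6.9],[0.06,-0.02,-0.035,0,0],[0.06,-0.02,-0.035,0,0],[0.06,-0.02,-0.035,0,0],[0.06,-0.02,-0.035,0,0],[0.06,-0.02,-0.035,0,0],[0.06,-0.02,-0.035,0,0],[0.06,-0.02,-0.035,0,0]]' 40
python3 -m pendant '[[0.06,0,-0.038,0,0],[0.06,0,-0.038,0,0],[0.06,0,-0.038,0,0],[0.06,0,-0.038,0,0],[0.06,0,-0.038,0,0],[0.06,0,-0.038,0,0],[0.06,0,-0.038,0,0],[0.06,0,-0.038,0,0],[0.06,0,-0.038,0,0],[0.06,0.01,-0.038,0,0],[0.06,0.03,-0.02,0,0],[0.06,0.03,-0.02,0,0]]'
```

```text
t: 2.1
eef_pos: [0.475, 0.379, 0.405]
tool_rot: [0.0, -0.07, 0.998, 0.0]
contact_force: [1.5, -0.7, -0.6]
gripper_width: 0.702
grasp_force: 0.0
t: 3.1
eef_pos: [0.4627, -0.047, 0.4047]
tool_rot: [0.0, -0.068, 0.998, -0.0]
contact_force: [1.1, -0.1, 0.2]
gripper_width: 0.706
grasp_force: 0.0
```

```bash
python3 -m pendant '[[0.06,0.004,-0.031,0,0],[0.06,0.004,-0.031,0,0],[0.06,0.004,-0.031,0,0],[0.06,0.004,-0.031,0,0],[0.06,0.004,-0.031,0,0],[0.06,0.004,-0.031,0,0],[0.06,0.004,-0.031,0,0],[0.06,0.004,-0.031,0,0],[0.06,0.004,-0.031,0,0],[0.06,0,0,0,0]]'
python3 - <<'E'
from h import *
np.set_printoptions(precision=4,suppress=True)
o=bot.get_obs();print(o['eef_pos'],Rn.from_quat(np.roll(o['tool_rot'],-1)).as_matrix()[:,0],o['q'])
p,d,m=shot('wrist','w1')
print(-np.array(m['R']).T@np.array(m['t']).ravel())
for r in bot.pinpoint('hook_grip','wrist'):print('pin',r['at'],r['score'],atz(m,r['at'],.014))
for r in bot.trace('hook_grip','wrist')[:2]:
    y,x=np.where(r['mask']);print(r['score'],len(x))
    P=atd(m,np.c_[x,y],d[y,x]);ok=d[y,x]>0;P=P[ok]
    h=P[P[:,2]>.018];print(len(h),h.mean(0),np.percentile(h,[1,99],axis=0))
    c,(w,l),a=cv2.minAreaRect((h[:,:2]*1000).astype(np.float32));print('handle rect',c,w,l,a)
    u=np.linalg.svd(h[:,:2]-h[:,:2].mean(0),full_matrices=False)[2][0];print('ang',np.degrees(np.arctan2(u[1],u[0])))
    print('all',np.percentile(P,[0.5,99.5],axis=0))
E
```

```text
t: 3.93
eef_pos: [0.4645, -0.3323, 0.4052]
tool_rot: [0.0, -0.066, 0.998, -0.002]
contact_force: [-0.3, -0.7, 0.6]
gripper_width: 0.702
grasp_force: 0.0
[ 0.4645 -0.3323  0.4052] [-0.9913 -0.1314  0.0002] [ 0.2224  0.3141  0.3596  1.8292 -0.1239  1.018   2.3334]
[ 0.387  -0.3402  0.3745]
pin [315.5, 157.6] 0.56 [[ 0.4522 -0.3356  0.014 ]]
0.89 2788
1962 [ 0.4498 -0.3335  0.0274] [[ 0.3991 -0.348   0.0234]
 [ 0.5039 -0.3182  0.0295]]
handle rect (453.8477783203125, -332.9588317871094) 112.07463836669922 21.549654006958008 7.4226274490356445
ang 7.496381039688554
all [[ 0.3988 -0.3489 -0.0007]
 [ 0.6112 -0.265   0.0296]]
```

View pics/w1.png

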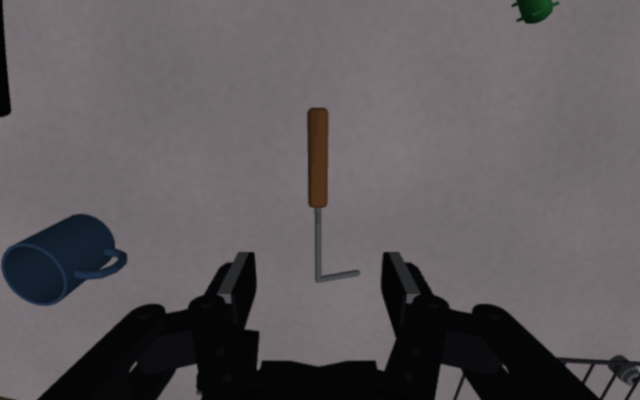

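```bash
python3 -m pendant '[[0.06,-0.007,0,0.028,0],[0.06,0,0,0.028,0],[0.06,0,0,0.028,0],[0.06,0,0,0.028,0],[0.06,0,0,0.028,0],[0.06,0,0,0.028,0],[0.06,0,0,0.028,0],[0.06,0,0,0.024,0],[0.06,0,0,0.007,0],[0.06,0,0,0,0]]' 40
python3 -m pendant '[[0.01,0,0,0,0],[0.01,0,0,0,0],[0.01,0,0,0,0],[0.01,0,0,0,0],[0.01,0,0,0,0],[0.01,0,0,0,0],[0.01,0,0,0,0],[0.01,0,0,0,0]]' 60
```

```text
t: 4.92
eef_pos: [0.4729, -0.3234, 0.1761]
tool_rot: [-0.001, -0.071, 0.998, 0.001]
contact_force: [0.5, -0.6, 0.3]
gripper_width: 0.702
grasp_force: 0.0
t: 5.58
eef_pos: [0.474, -0.3259, 0.1798]
tool_rot: [0.002, -0.069, 0.998, -0.001]
contact_force: [-0.4, 0.3, 7.2]
gripper_width: 0.245
grasp_force: 59.8
```

```bash
python3 -m pendant '[[0.01,0,0,-0.01,0],[0.01,0,0,-0.015,0],[0.01,0,0,-0.015,0],[0.01,0,0,0,3.8],[0.01,0,0,0,3.7],[0.01,0,0.03,0,0],[0.01,0,0.035,0,0],[0.01,0,0.035,0,0],[0.01,0,0.035,0,0],[0.01,0,0.035,0,0],[0.01,0,0.02,0,0],[0.01,0,0,0,0]]'
cat > hk.py <<'E'
from h import *
np.set_printoptions(precision=4,suppress=True)
def hook(name=None):
    o=bot.get_obs();R=Rn.from_quat(np.roll(o['tool_rot'],-1)).as_matrix()
    print(o['t'],o['eef_pos'],'xt ang',np.degrees(np.arctan2(R[1,0],R[0,0]))%360,'F',np.round(o['contact_force'],1),o['gripper_width'])
    p,d,m=shot('wrist',name)
    for r in bot.trace('hook_grip','wrist')[:1]:
        y,x=np.where(r['mask']);ok=d[y,x]>0;P=atd(m,np.c_[x,y],d[y,x])[ok]
        print(r['score'],len(P),'lo/hi',np.percentile(P,[1,99],axis=0).ravel())
        X=P@R  # tool axes
        X-=np.array(o['eef_pos'])@R
        print('in tool, lo/hi',np.percentile(X,[1,99],axis=0))
        e=X[X[:,0]<-.06]
        if len(e): print('rod: ', [ (round(a,3),np.median(e[abs(e[:,0]-a)<.006],0)) for a in(-.08,-.1,-.12,-.135)])
    return p,d,m
E
python3 -c "from hk import *;hook('w2')"
```

```text
t: 6.58
eef_pos: [0.4717, -0.1299, 0.2183]
tool_rot: [-0.0, -0.008, 1.0, 0.002]
contact_force: [0.5, 0.6, -1.1]
gripper_width: 0.243
grasp_force: 59.0
6.5833 [ 0.4717 -0.1299  0.2183] xt ang 180.9049613530267 F [ 0.5  0.6 -1.1] 0.2427907039585105
0.6 13126 lo/hi [ 0.394  -0.1437  0.0466  0.5268 -0.1221  0.0685]
in tool, lo/hi [[-0.0552 -0.0136  0.1498]
 [ 0.0777  0.0078  0.1716]]
rod:  [(-0.08, array([-0.0844,  0.0111,  0.2183])), (-0.1, array([nan, nan, nan])), (-0.12, array([nan, nan, nan])), (-0.135, array([nan, nan, nan]))]
  return _methods._mean(a, axis=axis, dtype=dtype,
  ret = um.true_divide(
```

View pics/w2.png

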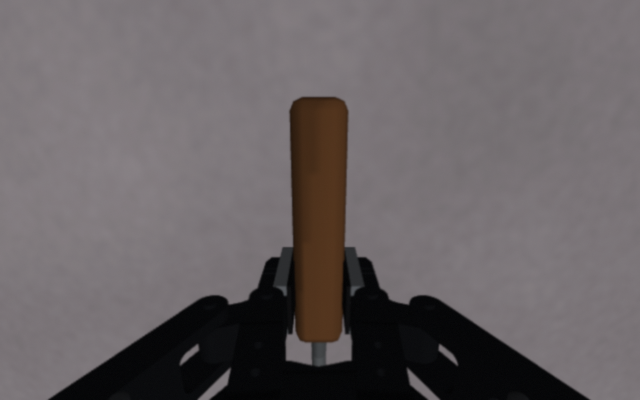

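```bash
python3 -m pendant '[[0.01,-0.002,0.031,0,0],[0.01,-0.002,0.031,0,0],[0.01,-0.002,0.031,0,0],[0.01,-0.002,0.031,0,0],[0.01,-0.002,0.031,0,0],[0.01,-0.002,0.031,0,0],[0.01,-0.002,0.034,0,0],[0.01,0,0,0.015,0],[0.01,0,0,0.015,0],[0.01,0,0,0.006,0],[0.01,0,0,0,0]]'
python3 - <<'E'
from h import *
np.set_printoptions(precision=4,suppress=True)
o=bot.get_obs();print(o['t'],o['eef_pos'],o['contact_force'],o['q'])
for c in('scene','top'):
    p,d,m=shot(c,c+'2')
    for r in bot.pinpoint('lockring_center',c)[:5]:print(c,np.round(r['at']),r['score'],atz(m,r['at'],.02))
    if c=='scene': s=p[90:330,230:510]
    q=proj(m,[[.485+.137,.09,.007],[.485+.127,.14,.007]]);print('expected corner,tip',q)
cv2.imwrite('pics/s2.png',cv2.resize(s,(700,600),interpolation=3))
E
```

```text
t: 7.6
eef_pos: [0.4835, 0.0836, 0.181]
tool_rot: [-0.001, -0.003, 1.0, -0.001]
contact_force: [-0.2, -0.4, -1.2]
gripper_width: 0.245
grasp_force: 59.1
7.6 [0.4835 0.0836 0.181 ] [-0.1606 -0.407  -1.2322] [-0.5261  0.5461  0.2824  2.1584 -0.3188  0.4776  1.5795]
scene [363. 314.] 0.72 [[0.7579 0.3065 0.02  ]]
scene [387. 268.] 0.65 [[0.6306 0.258  0.02  ]]
scene [334. 266.] 0.51 [[0.7141 0.1757 0.02  ]]
expected corner,tip [[337.3244 232.0375]
 [354.4392 240.509 ]]
top [273. 157.] 0.64 [[0.7066 0.1715 0.02  ]]
top [231. 141.] 0.62 [[0.7574 0.3004 0.02  ]]
top [243. 185.] 0.45 [[0.6223 0.2606 0.02  ]]
expected corner,tip [[300.0948 185.4715]
 [283.5121 188.9051]]
```

View pics/s2.png

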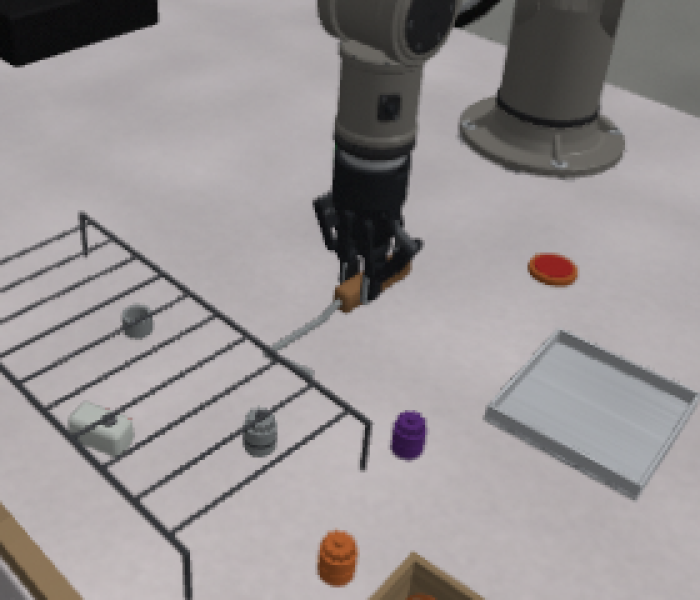

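The picture shows the hook's corner at crop (270,350) and its tip at (308,374), low in front of the rack as computed, with the steel tool at (260,432). Next I slide in to its right.

```bash
python3 -m pendant '[[0.01,-0.015,0,0,0],[0.01,-0.02,0,0,0],[0.01,-0.02,0,0,0],[0.01,-0.02,0,0,0],[0.01,-0.02,0,0,0],[0.01,-0.02,0,0,0],[0.01,-0.012,0,0,0],[0.01,0,0,0,0]]'
python3 - <<'E'
from h import *
np.set_printoptions(precision=4,suppress=True)
o=bot.get_obs();print(o['t'],o['eef_pos'],o['contact_force'],Rn.from_quat(np.roll(o['tool_rot'],-1)).as_matrix()[:,0])
x,y,_=o['eef_pos']
ims=[]
for c,b in(('scene',(270,220,390,310)),('top',(240,120,360,210))):
    p,d,m=shot(c)
    for r in bot.pinpoint('lockring_center',c)[:5]:print(c,np.round(r['at']),r['score'],atz(m,r['at'],.02))
    print('corner,tip',proj(m,[[x+.137,y,.007],[x+.127,y+.05,.007]]))
    x0,y0,x1,y1=b;ims.append(cv2.resize(p[y0:y1,x0:x1],(400,300),interpolation=3))
cv2.imwrite('pics/c3.png',np.hstack(ims))
E
```

```text
t: 8.47
eef_pos: [0.6133, 0.0854, 0.1829]
tool_rot: [0.002, -0.004, 1.0, 0.0]
contact_force: [1.5, 0.2, -1.2]
gripper_width: 0.245
grasp_force: 59.0
8.4667 [0.6133 0.0854 0.1829] [ 1.4713  0.2432 -1.1828] [-1.     -0.0073 -0.0044]
scene [333. 265.] 0.51 [[0.7145 0.1729 0.02  ]]
scene [388. 266.] 0.48 [[0.6239 0.2557 0.02  ]]
scene [346. 223.] 0.16 [[0.5908 0.0901 0.02  ]]
corner,tip [[295.4996 255.5262]
 [312.741  265.4011]]
top [228. 144.] 0.64 [[0.7489 0.3085 0.02  ]]
top [277. 156.] 0.56 [[0.7095 0.16   0.02  ]]
top [248. 188.] 0.46 [[0.6152 0.2466 0.02  ]]
corner,tip [[301.6063 143.6672]
 [285.2068 147.0594]]
```

View pics/c3.png

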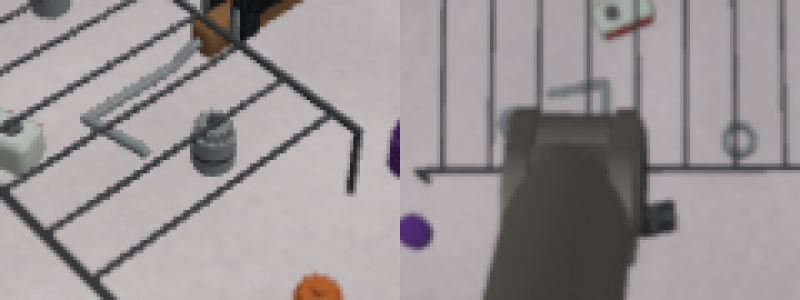

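```bash
python3 -m pendant '[[0.01,-0.004,0,0,0],[0.01,0,0.012,0,0],[0.01,0,0.015,0,0],[0.01,0,0.015,0,0],[0.01,0,0.012,0,0],[0.01,0,0.008,0,0],[0.01,0,0,0,0],[0.01,0.005,0,0,0],[0.01,0.008,0,0,0],[0.01,0.008,0,0,0],[0.01,0.005,0,0,0],[0.01,0,0,0,0]]'
python3 - <<'E'
from h import *
np.set_printoptions(precision=4,suppress=True)
o=bot.get_obs();print(o['t'],o['eef_pos'],o['contact_force'])
p,d,m=shot('scene')
for r in bot.pinpoint('lockring_center','scene')[:5]:print(np.round(r['at']),r['score'],atz(m,r['at'],.02))
x,y,_=o['eef_pos'];print('corner,tip',proj(m,[[x+.137,y,.007],[x+.127,y+.05,.007]]))
cv2.imwrite('pics/c4.png',cv2.resize(p[210:310,270:400],(780,600),interpolation=3))
E
```

```text
t: 9.67
eef_pos: [0.5867, 0.1472, 0.1817]
tool_rot: [-0.001, -0.004, 1.0, -0.0]
contact_force: [0.0, -0.4, -0.5]
gripper_width: 0.243
grasp_force: 59.1
9.6667 [0.5867 0.1472 0.1817] [ 0.0301 -0.3924 -0.5111]
[361. 312.] 0.8 [[0.7559 0.3005 0.02  ]]
[338. 266.] 0.78 [[0.7068 0.1833 0.02  ]]
[391. 267.] 0.53 [[0.6238 0.2626 0.02  ]]
[466. 254.] 0.33 [[0.4641 0.3542 0.02  ]]
corner,tip [[321.7707 264.6597]
 [340.3004 275.0386]]
```

View pics/c4.png

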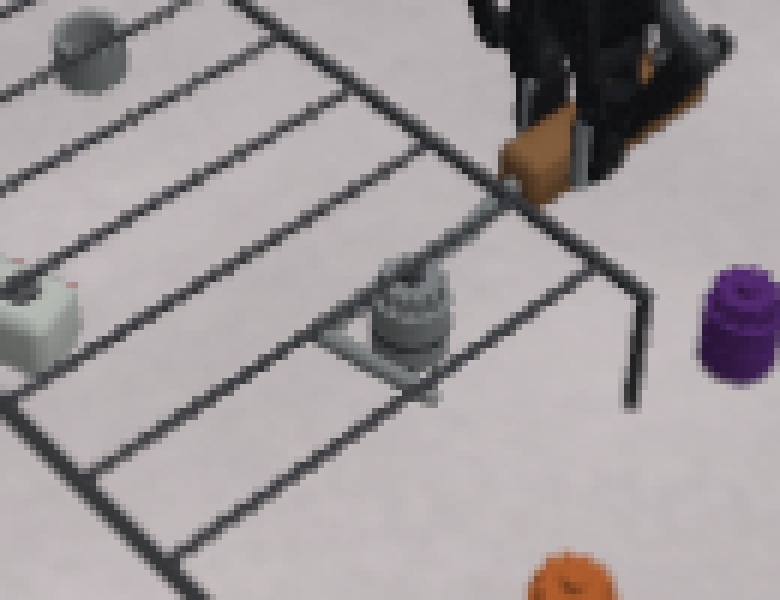

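The hook's bent end, crop (330,335)–(430,395), is just behind the tool at (410,330), which stands upright in the corner. Now I pull it out.

```bash
python3 -m pendant '[[0.01,0.005,0.002,0,0],[0.01,0.008,0.002,0,0],[0.01,0.01,0.002,0,0],[0.01,0.01,0,0,0],[0.01,0.01,0,0,0],[0.01,0.01,0,0,0],[0.01,0.01,0,0,0],[0.01,0.01,0,0,0],[0.01,0.01,0,0,0],[0.01,0.01,0,0,0],[0.01,0.01,0,0,0],[0.01,0.008,0,0,0]]'
python3 -m pendant '[[0.01,0.006,0,0,0],[0.01,0.003,0,0,0],[0.01,0,0,0,0]]'
python3 - <<'E'
from h import *
np.set_printoptions(precision=4,suppress=True)
o=bot.get_obs();print(o['t'],o['eef_pos'],o['contact_force'])
p,d,m=shot('scene')
for r in bot.pinpoint('lockring_center','scene')[:5]:print(np.round(r['at']),r['score'],atz(m,r['at'],.02))
for r in bot.trace('lockring_center','scene')[:5]:print(np.round(r['at']),r['score'],atz(m,r['at'],.02),r['mask'].sum(), p[r['mask']].mean(0))
x,y,_=o['eef_pos'];print('corner,tip',proj(m,[[x+.137,y,.007],[x+.127,y+.05,.007]]))
cv2.imwrite('pics/c5.png',cv2.resize(p[190:300,310:450],(764,600),interpolation=3))
E
```

```text
t: 10.77
eef_pos: [0.4757, 0.1528, 0.1817]
tool_rot: [-0.0, -0.004, 1.0, -0.0]
contact_force: [1.1, 0.6, -0.1]
gripper_width: 0.242
grasp_force: 59.2
t: 11.02
eef_pos: [0.4672, 0.1528, 0.1816]
tool_rot: [-0.001, -0.004, 1.0, -0.0]
contact_force: [0.4, 0.7, -0.8]
gripper_width: 0.24
grasp_force: 59.2
11.0167 [0.4672 0.1528 0.1816] [ 0.3824  0.655  -0.7872]
[364. 312.] 0.85 [[0.7516 0.3047 0.02  ]]
[375. 239.] 0.47 [[0.5813 0.1775 0.02  ]]
[390. 266.] 0.46 [[0.6215 0.2595 0.02  ]]
[374. 239.] 0.66 [[0.5851 0.1774 0.02  ]] 192 [93.2083 91.8698 89.6979]
[393. 267.] 0.65 [[0.6197 0.2654 0.02  ]] 167 [81.2754 30.1198 59.8563]
[363. 312.] 0.52 [[0.7554 0.3038 0.02  ]] 297 [ 43.3131  77.4175 137.0404]
corner,tip [[360.4965 241.7488]
 [378.765  250.7247]]
```

View pics/c5.png

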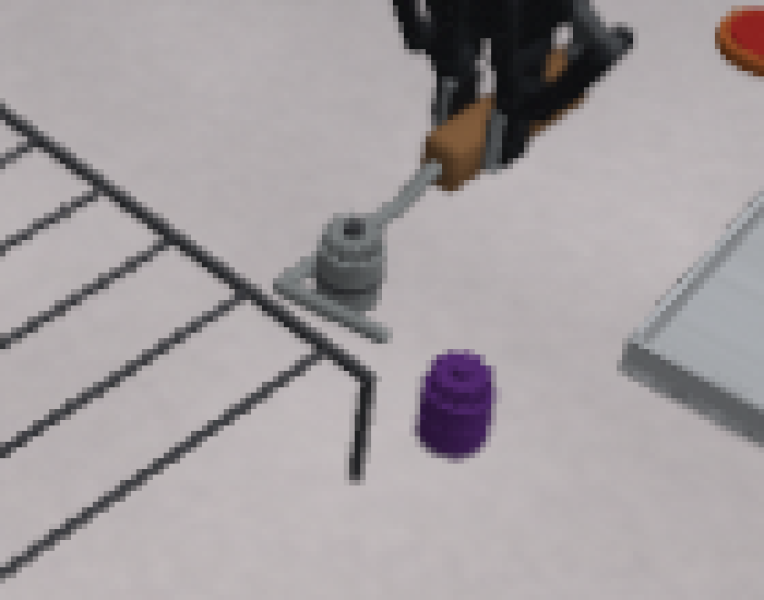

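The steel tool stands upright in front of the rack at crop (350,260), in the hook's corner, clear of the purple copy at (455,405). Next I free the hook and lay it down to the right.

```bash
python3 -m pendant '[[0.01,-0.006,-0.001,0,0],[0.01,-0.008,-0.001,0,0],[0.01,-0.005,0,0,0],[0.01,0,-0.015,0,0],[0.01,0,-0.025,0,0],[0.01,0,-0.03,0,0],[0.01,0,-0.035,0,0],[0.01,0,-0.035,0,0],[0.01,0,-0.035,0,0],[0.01,0,-0.035,0,0],[0.01,0,-0.035,0,0],[0.01,0,-0.02,0,0]]'
python3 -m pendant '[[0.01,0,0,0,0],[0.01,0,0,0.002,0],[0.01,0,0,0.002,0],[0.01,0,0,0,0],[0.05,0,0,0,0],[0.05,0,0,0,0],[0.05,0,0,0,0],[0.05,0,0,0,0],[0.05,0,0,-0.01,0],[0.05,0,0,-0.03,0],[0.05,0,0,-0.035,0],[0.05,0,0,-0.035,0]]'
```

```text
t: 12.17
eef_pos: [0.4894, -0.1189, 0.182]
tool_rot: [0.001, -0.002, 1.0, -0.001]
contact_force: [0.7, -0.8, -0.2]
gripper_width: 0.243
grasp_force: 59.1
t: 13.17
eef_pos: [0.4888, -0.1137, 0.2889]
tool_rot: [-0.001, -0.004, 1.0, -0.0]
contact_force: [0.9, 0.1, -0.4]
gripper_width: 0.586
grasp_force: 0.0
```

```bash
python3 -m pendant '[[0.05,-0.005,0.02,-0.03,0],[0.05,-0.005,0.03,-0.03,0],[0.05,-0.005,0.03,0,0],[0.05,-0.005,0.03,0,0],[0.05,-0.005,0.03,0,0],[0.05,-0.005,0.03,0,0],[0.05,-0.005,0.03,0,0],[0.05,-0.005,0.03,0,0],[0.05,-0.005,0.03,0,0],[0.05,-0.005,0.03,0,0],[0.05,0,0,0,0],[0.05,0,0,0,0]]'
cat > loc.py <<'E'
from h import *
np.set_printoptions(precision=4,suppress=True)
o=bot.get_obs();print(o['t'],o['eef_pos'],o['contact_force'],o['q'])
x0=Rn.from_quat(np.roll(o['tool_rot'],-1)).as_matrix();print(x0[:,0])
p,d,m=shot('wrist','wl')
for r in bot.pinpoint('lockring_center','wrist')[:5]:print('pin',np.round(r['at']),r['score'],atz(m,r['at'],.02))
for r in bot.trace('lockring_center','wrist')[:5]:
    k=r['mask'];y,x=np.where(k&(d>0));P=atd(m,np.c_[x,y],d[y,x])
    t=P[(P[:,2]>.024)&(P[:,2]<.05)]
    if len(t): print('tr',np.round(r['at']),r['score'],p[k].mean(0),len(t),'top mid',(t.min(0)+t.max(0))/2,t.mean(0),np.percentile(P,[2,98],axis=0))
p,d,m=shot('top')
for r in bot.trace('hook_grip','top')[:1]:
    y,x=np.where(r['mask']);print('hook',r['at'],r['score'],atz(m,r['at'],.01),len(x))
for r in bot.trace('tray','top')[:1]:
    c,wl,a=cv2.minAreaRect(np.argwhere(r['mask'])[:,::-1].astype(np.float32));print('tray',r['score'],atz(m,c,.015),wl,a)
    print(atz(m,cv2.boxPoints((c,wl,a)),.02))
E
python3 loc.py
```

```text
t: 14.17
eef_pos: [0.5363, 0.1781, 0.3471]
tool_rot: [-0.0, -0.006, 1.0, 0.0]
contact_force: [0.2, -0.6, 0.2]
gripper_width: 0.587
grasp_force: 0.0
14.1667 [0.5363 0.1781 0.3471] [ 0.2038 -0.5715  0.1721] [-0.6467  0.3668  0.2713  1.8946 -0.1237  0.8964  1.2684]
[-0.9999 -0.0129  0.0002]
pin [313. 228.] 0.87 [[0.5809 0.1709 0.02  ]]
pin [424. 363.] 0.73 [[0.7513 0.3016 0.02  ]]
pin [397. 255.] 0.57 [[0.6099 0.2561 0.02  ]]
tr [399. 252.] 0.79 [48.7437 15.6572 33.9748] 411 top mid [0.6063 0.257  0.0326] [0.6026 0.2566 0.0331] [[0.5954 0.2431 0.0029]
 [0.6138 0.2684 0.0396]]
tr [313. 230.] 0.68 [59.9036 58.0701 56.6254] 724 top mid [0.5786 0.1703 0.0329] [0.5761 0.1704 0.0342] [[0.5648 0.1576 0.0047]
 [0.5893 0.1832 0.0408]]
tr [434. 371.] 0.65 [19.8636 44.0568 95.7159] 175 top mid [0.7499 0.3093 0.0342] [0.7471 0.3078 0.0355] [[0.7394 0.302  0.028 ]
 [0.7599 0.3167 0.0407]]
hook [365.7, 224.7] 0.85 [[ 0.5024 -0.1052  0.01  ]] 455
tray 0.64 [[0.4445 0.3697 0.015 ]] (50.77212142944336, 37.2154426574707) 83.9909896850586
[[0.5139 0.4341 0.02  ]
 [0.5251 0.322  0.02  ]
 [0.3759 0.3039 0.02  ]
 [0.3642 0.4147 0.02  ]]
```

View pics/wl.png

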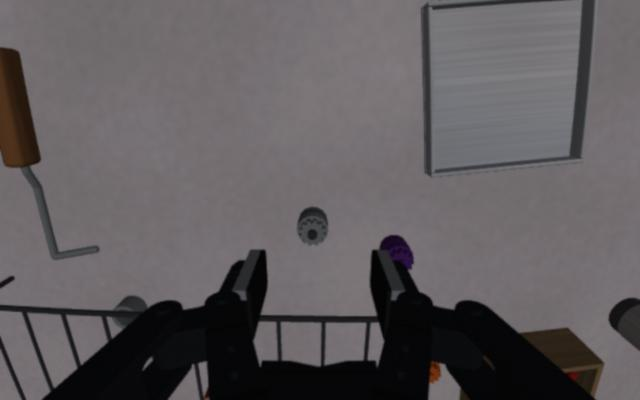

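```bash
python3 -m pendant '[[0.05,-0.02,-0.004,0,0],[0.05,-0.022,-0.004,0,0],[0.05,0,0,0.025,0],[0.05,0,0,0.025,0],[0.05,0,0,0.025,0],[0.05,0,0,0,0]]' 30
python3 loc.py | head -12
```

```text
t: 14.97
eef_pos: [0.5769, 0.1667, 0.2675]
tool_rot: [-0.004, -0.004, 1.0, -0.002]
contact_force: [-1.0, 0.0, -0.6]
gripper_width: 0.588
grasp_force: 0.0
14.9667 [0.5769 0.1667 0.2675] [-1.0244  0.0367 -0.6366] [-0.5734  0.5271  0.2496  1.8627 -0.1768  0.7815  1.3489]
[-0.9999 -0.0073  0.0076]
pin [444. 260.] 0.8 [[0.6145 0.2614 0.02  ]]
pin [330. 222.] 0.58 [[0.5841 0.1749 0.02  ]]
tr [441. 257.] 0.88 [51.3157 17.3263 36.3091] 1429 top mid [0.6104 0.2578 0.0343] [0.6076 0.2559 0.036 ] [[0.5967 0.2439 0.0041]
 [0.6219 0.2698 0.0432]]
tr [331. 219.] 0.79 [61.9078 60.02   58.6272] 1477 top mid [0.5807 0.1727 0.0343] [0.5777 0.1726 0.0364] [[0.5662 0.159  0.0052]
 [0.5924 0.1859 0.0432]]
tr [455. 390.] 0.61 [11.0933 25.9644 57.1511] 57 top mid [0.7476 0.2938 0.0283] [0.7456 0.2938 0.0279] [[0.743  0.2907 0.0051]
 [0.7565 0.296  0.0314]]
hook [367.5, 227.8] 0.7 [[ 0.4932 -0.1104  0.01  ]] 303
tray 0.62 [[0.4464 0.3576 0.015 ]] (52.366580963134766, 44.95689010620117) 85.91438293457031
```

```bash
python3 -m pendant '[[0.05,-0.002,0.003,0.025,0],[0.05,0,0,0.025,0],[0.05,0,0,0.025,0],[0.05,0,0,0.012,0],[0.05,0,0,0.003,0],[0.05,0,0,0,0]]' 30
python3 -m pendant '[[0.02,0,0,0,0],[0.02,0,0,0,0],[0.02,0,0,0,0],[0.02,0,0,0,0],[0.02,0,0,0,0],[0.02,0,0,0,0],[0.02,0,0,0,0]]' 30
```

```text
t: 15.77
eef_pos: [0.5809, 0.171, 0.1821]
tool_rot: [-0.0, -0.004, 1.0, -0.0]
contact_force: [-0.3, 0.4, 0.1]
gripper_width: 0.586
grasp_force: 0.0
t: 16.35
eef_pos: [0.5816, 0.1713, 0.1838]
tool_rot: [0.001, -0.004, 1.0, 0.001]
contact_force: [-0.6, -1.1, 7.5]
gripper_width: 0.338
grasp_force: 29.8
```

```bash
python3 -m pendant '[[0.02,0,0,-0.01,0],[0.02,0,0,-0.025,0],[0.02,0,0,-0.025,0],[0.02,0,0,-0.02,0],[0.02,0.02,0.02,0,0],[0.02,0.02,0.026,0,0],[0.02,0.02,0.026,0,0],[0.02,0.02,0.026,0,0],[0.02,0.02,0.026,0,0],[0.02,0.02,0.026,0,0],[0.02,0.016,0.026,0,0],[0.02,0,0,0,0]]'
python3 - <<'E'
from h import *
np.set_printoptions(precision=4,suppress=True)
o=bot.get_obs();print(o['t'],o['eef_pos'],o['gripper_width'])
p,d,m=shot('scene')
for r in bot.pinpoint('tray','scene')[:1]:print(r['at'],r['score'],atz(m,r['at'],0))
for r in bot.pinpoint('lockring_center','scene')[:4]:print(r['at'],r['score'],atz(m,r['at'],.1))
cv2.imwrite('pics/c6.png',cv2.resize(p[150:300,370:560],(760,600),interpolation=3))
E
```

```text
t: 17.35
eef_pos: [0.4387, 0.3523, 0.2627]
tool_rot: [-0.001, -0.009, 1.0, 0.002]
contact_force: [-0.2, 0.3, -0.9]
gripper_width: 0.339
grasp_force: 29.9
17.35 [0.4387 0.3523 0.2627] 0.3388765117082988
[466.9, 253.4] 0.86 [[0.4378 0.3463 0.    ]]
[480.8, 223.8] 0.71 [[0.4404 0.3556 0.1   ]]
[388.6, 264.1] 0.7 [[0.6847 0.2969 0.1   ]]
[363.6, 310.1] 0.61 [[0.7971 0.338  0.1   ]]
```

View pics/c6.png

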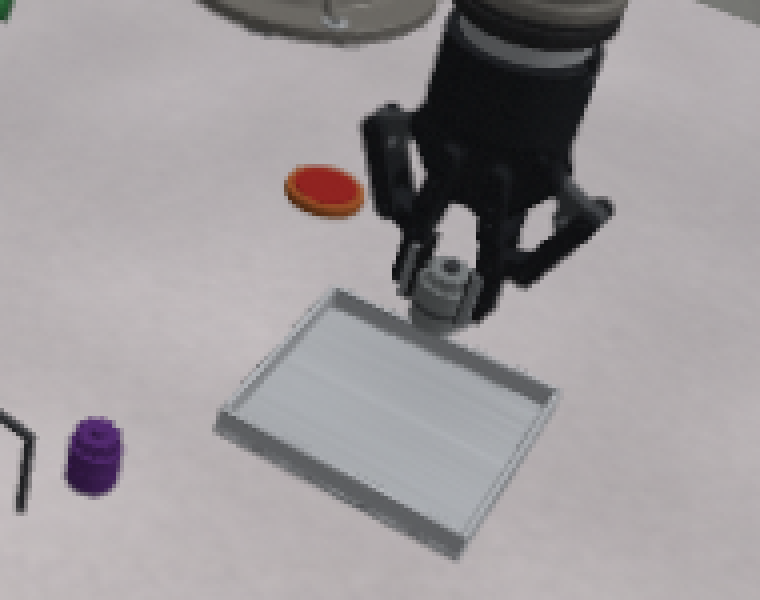

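The tool is held upright at crop (440,295), over the tray centre (390,410 on its floor). Now I lower it.

```bash
python3 -m pendant '[[0.02,-0.004,-0.005,0.015,0],[0.02,0,0,0.02,0],[0.02,0,0,0.02,0],[0.02,0,0,0.01,0],[0.02,0,0,0.005,0],[0.02,0,0,0.003,0],[0.02,0,0,0.001,0],[0.02,0,0,0,0],[0.02,0,0,0,0]]'
```

```text
t: 18.25
eef_pos: [0.4477, 0.3411, 0.1888]
tool_rot: [0.001, -0.004, 1.0, 0.0]
contact_force: [-0.3, 0.5, -0.2]
gripper_width: 0.337
grasp_force: 29.9
```

```bash
python3 -m pendant '[[0.02,0,0,0.001,0],[0.02,0,0,0.001,0],[0.02,0,0,0,0],[0.02,0,0,0,0]]'
```

```text
t: 18.58
eef_pos: [0.4477, 0.3412, 0.1877]
tool_rot: [0.0, -0.004, 1.0, 0.001]
contact_force: [-2.7, -1.6, 11.9]
gripper_width: 0.336
grasp_force: 31.2
```

Floor contact (about 12 N). I release and retreat.

```bash
python3 -m pendant '[[0.05,0,0,0,0],[0.05,0,0,0,0],[0.05,0,0,0,0],[0.05,0,0,0,0],[0.05,0,0,-0.01,0],[0.05,0,0,-0.02,0],[0.05,0,0,-0.03,0],[0.05,0,0,-0.03,0],[0.05,0,0,-0.03,0],[0.05,0,0,-0.03,0],[0.05,0,0,0,0],[0.05,0,0,0,0]]'
python3 - <<'E'
from h import *
np.set_printoptions(precision=4,suppress=True)
o=bot.get_obs();print(o['t'],o['eef_pos'],o['gripper_width'],o['contact_force'])
p,d,m=shot('scene')
for r in bot.pinpoint('lockring_center','scene')[:4]:print(r['at'],r['score'],atz(m,r['at'],.024))
for r in bot.trace('hook_grip','scene')[:2]:
    y,x=np.where(r['mask']&(d>0));P=atd(m,np.c_[x,y],d[y,x]);print('hook',r['at'],r['score'],np.percentile(P,[2,50,98],axis=0))
cv2.imwrite('pics/c7.png',cv2.resize(p[130:310,290:550],(780,540),interpolation=3))
E
```

```text
t: 19.58
eef_pos: [0.4478, 0.3412, 0.3383]
tool_rot: [0.002, -0.004, 1.0, 0.002]
contact_force: [-1.2, -0.2, -0.8]
gripper_width: 0.585
grasp_force: 0.0
19.5833 [0.4478 0.3412 0.3383] 0.5845813148807872 [-1.2151 -0.2472 -0.7772]
[363.1, 311.2] 0.69 [[0.7551 0.3039 0.024 ]]
[390.6, 264.9] 0.53 [[0.6219 0.2601 0.024 ]]
[466.0, 248.1] 0.48 [[0.4497 0.3444 0.024 ]]
hook [323.8, 175.3] 0.94 [[ 0.4167 -0.1581  0.0012]
 [ 0.4852 -0.1093  0.0176]
 [ 0.6026 -0.1034  0.0306]]
```

View pics/c7.png

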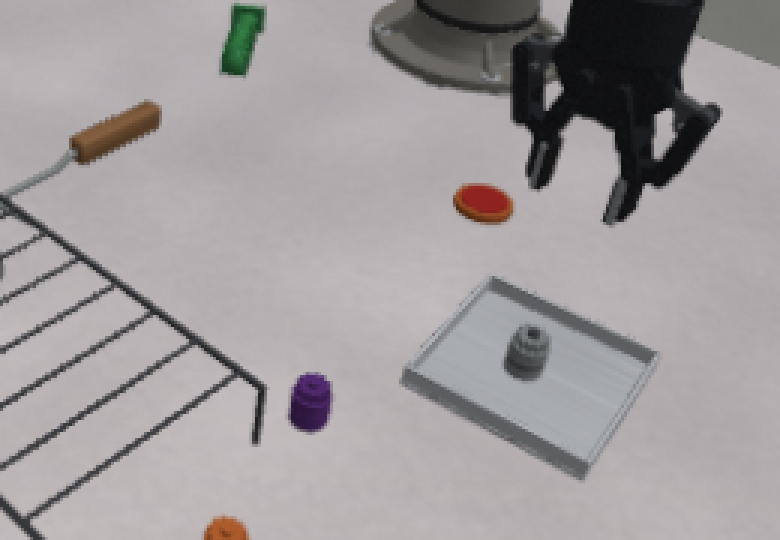

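The tool stands upright amid the tray at (527,350), the hook lies flat on the shelf at (115,130), and the gripper is clear.

```bash
python3 -c "from station import bot;print(bot.hand_in())"
```

```text
the job is handed in; nothing more can be done
None
```

I drew the cassette tool out with the hook, laid the hook back on the shelf, set the tool upright near the middle of the tray, and handed the job in at about 20 s; no verdict was returned.

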